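# Short spin on the bench microcentrifuge

## Task

Give the tubes in the microcentrifuge a short spin, using only the closed fingertips: switch the machine on by pressing down the raised upper half of the rocker at the left end of its sloping panel, then push the open lid fully shut, then press the rectangular short-spin key at the right end of the panel, keep it pressed down for at least three seconds and let it come up again. Leave the two round keys unpressed and do not grasp or lift anything: the lid is only pushed, never pinched or raised, and the rack, bottle, jar and beaker around the machine stay where they are. The machine is left switched on with its lid shut.

Things in the scene. Friction and masses are not known exactly. Their poses are not given: they have to be found in the camera images.
- centrifuge: Grey bench microcentrifuge, 260 (x) x 230 mm (y), fixed. Origin: footprint centre on the bench; x to its rear, y to its left seen from the front, z up. Front panel rises at 0.3 rad from height 75 at x -130 to height 100 at x -48; level deck behind. On it, left to right: rocker (y 88), two fixed knobs (11 high, y 46 and 10) under a display, two round keys (y -35), rectangular key (y -88).
- rocker_raised_half (a point): Point on the upper (up-slope) half of the black power rocker's face, 10 mm from its pivot; moves with it. Off: x up the slope, y left, z square out of the panel. Cap 32 (up the slope) x 22 mm, shallow V. Off, its upper end stands 11 mm above the panel; on, that half lies level with the panel, 6 to 7 mm above it. Frame 2.5 mm high around it. Press square to the panel.
- power_rocker (a joint): Rocker angle, rad: 0 = off (upper end raised, as it starts), 0.3 = on (upper half fully down). It stays where it is left; takes about 3 to 5 N near the upper end.
- lid_front (a point): Point on the lid's outer (upper) face, mid-width, 9 mm behind the slab's front edge; turns with the lid: z out of that face, x to the hinge, y the machine's y. Lid: grey slab 156 x 214 wide x 22 mm thick, dark round window; at mid front a tab 60 wide stands out 13 mm more, its top 2 mm below the outer face. Shut, that face is level, 124 mm above the bench.
- lid_hinge (a point): Middle of the lid's hinge line, at the rear of the machine, 108 mm above the bench, fixed; the line runs along the machine's y. lid_front lies 150 mm from it along the lid and 16 mm out.
- lid (a joint): Lid opening angle, rad: 0 = fully shut (the lid rests level on its stop), starts at 0.85 to 1.1, front edge up. The hinge is stiff, so the lid stays wherever it is left; pushing near the front edge takes about 1 to 6 N.
- short_spin_key_top (a point): Centre of the top face of the short-spin key: the light grey rectangular key at the right end of the panel, 34 (up the slope) x 24 mm, its top 7 mm above the panel. x points up the slope, y left, z out of the panel, square to it.
- short_spin_key (a joint): How far the short-spin key is pressed in, m: 0 = up, 0.005 = fully down (square to the panel). A spring returns it; it starts to move at 1.7 N and is fully down at 4.5 N. It counts as pressed beyond 0.003.
- upper_round_key (a joint): How far the upper round key (22 mm across, 7 high, spring key like the other, 53 mm to the left of the short-spin key) is pressed in, m. Not to be pressed.
- lower_round_key (a joint): The same for the lower round key, 48 mm down the slope from the upper one. Not to be pressed.
- tube_rack: Loose aluminium test-tube rack, 163 x 70 x 103 mm with its tubes, left of the machine. Origin: centre of its underside. Not to be moved.
- dropper_bottle: Loose dark dropper bottle with white cap, 28 across, 72 high, in front or to the right of the machine. Origin: centre of its underside. Not to be moved.
- beaker: Loose clear beaker, 68 across, 85 high, in front or to the right of the machine. Origin: centre of its underside. Not to be moved.
- stain_jar: Loose dark brown jar with black cap, 56 across, 85 high, in front or to the right of the machine. Origin: centre of its underside. Not to be moved.

How it is judged:
By the outcome, as a careful person would: the job done as asked, in the order asked, and still so for the second after the job is handed in, with the robot touching nothing.
It also fails if it takes over 64 s, if anything falls off the work surface, if the arm or the gripper's body presses on something with over 40 N, if the wrist force passes 120 N, or if a joint passes its speed limit or range.

## Robot

A 6-joint arm with a two-finger parallel gripper is mounted at the origin on the work surface. World frame = base frame: x ahead of the robot, y to its left, z up, the work surface at z = 0. Lengths are in m, angles in degrees, forces in N, time in s.
With the tool pointing down it reaches from about 0.4 to 0.825 m from the base axis. Payload 7 kg.
Tool frame: the origin (TCP) lies between the finger pads; the fingertips stand 19 mm ahead of it and the grasp point (between the pads) is the TCP (r.finger_overhang is the distance from the TCP to the fingertips, in m); z points along the fingers, y is the direction in which the jaws open and shut (so a half turn about z gives the same grasp; the last joint's range is limited). The gripper opens to 88 mm and grips with 3 to 60 N. Pads are 19 mm wide; open, the fingers measure 130 mm over their backs; the gripper's body (78 mm by 193 mm) begins 47 mm behind the grasp point.
Start: joints at [81.538, 20.546, 0.682, 0, -70.136, -16.507], TCP at [0.285, 0.612, 0.246] pointing down, gripper open.
Joint ranges: [-176.03, 176.03], [-82.01, 121.73], [-58.28, 71.71], [-173.87, 95.51], [-174.79, -0.11], [-173.66, 173.66]. Speed limits (degrees/s): [136.94, 136.94, 172.46, 180, 180, 180].

## Interface

Orientations are given as [roll, pitch, yaw] about the fixed x, y, z axes, in that order (R = Rz(yaw) Ry(pitch) Rx(roll)).
In Python, from plant import r, optics gives the robot as it stands. The module is installed in compiled form; this text tells all that it offers.
- The arm moves only by the tool step_arm, never from a script. Its argument "increments" is a list of rows, each an object of numbers: "tx", "ty", "tz": the shift along the world's x, y, z in mm; "ax", "ay", "az": the turn, a rotation vector about the world's x, y, z in degrees; "claw": the gripper command: -1 is shut, 1 is fully open, values between are in proportion. In form: [{"tx": .., "ty": .., "tz": .., "ax": .., "ay": .., "az": .., "claw": ..}, ...]. A call has 1 to 12 rows; each row shifts and turns the commanded pose from where the row before left it; what a row does not reach is not made up. A row lasts 1/10 s, in which the tool goes at most 50 mm and 8.59 degrees, less where a joint would pass 70% of its speed; a pose out of reach is approached as far as the arm can. A call with a gripper value outside its range is refused whole. The fingers move at their own pace and stop on an object; "newtons" is the grip in N (left out, the last holds). Time passes only in rows, so rows that do not move let the fingers close. It gives the time, the measured TCP pose, the force and the opening at its end, in the units of the state.
- r.get_state(): the state, without advancing time (a new reading comes with each control period).
- optics.capture(name): name is "side" or "top" or "wrist"; returns a dict with "image" (480x640x3 uint8, blue, green, red), "depth" (480x640 float32, m along the optical axis (not along the pixel's ray), 0 where there is no reading), "fx", "fy", "cx", "cy" (pixels), "R" (3x3) and "t" (3): a world point X has camera coordinates R X + t. Camera axes: x right, y down, z forward; pixel columns grow to the right and rows downward; lengths in m; the calibration is good to about 2 mm. The wrist camera is an equidistant fisheye: a pixel r from the principal point sees the ray r / f radians off the axis. A picture is of the moment at which its call begins.
- r.close_job(): hands the job in, once; it reports no verdict.
The state is a dict: "time_s": time; "joints": joint angles; "qd": joint speeds; "joint_torque": joint torques, N m; "tcp_pos": TCP position; "eef_rot": TCP orientation; "contact_force": force on the tool from outside, world axes, zero at the start; "moment": the same for the moment, N m; "gripper_width": finger opening in m.
Only numpy, scipy, OpenCV 4.12 (cv2) and the standard library are available. Lean on these libraries where they do the work, as an engineer would, in place of code of your own. Each camera call takes 0.05 s, during which the arm holds its last target. There are 200 camera calls.

## Working session

There is one attempt and no reset: what is moved stays moved. The work goes in short steps, Python scripts to look and compute and a tool call to move; the robot and the scene stay as the last step left them, time stands still between calls to the robot, and variables do not carry over. Pictures are saved under pics/ and viewed, about 8 in all and at most 12, crops included, and the job is handed in when it is done.

Besides the shell and the picture viewer there is one more tool, called after "Request:" as name([rows], argument=value, ...), one row to a line, values as JSON. step_arm: Moves the arm, as the interface text tells. Its arguments: {"type":"object","properties":{"increments":{"type":"array","items":{"type":"object","properties":{"tx":{"type":"number"},"ty":{"type":"number"},"tz":{"type":"number"},"ax":{"type":"number"},"ay":{"type":"number"},"az":{"type":"number"},"claw":{"type":"number"}}}},"newtons":{"type":"number"}},"required":["increments"]}

```bash
mkdir -p pics
python3 - <<'E'
from plant import r, optics
import cv2, numpy as np
s=r.get_state();print({k:np.round(v,3) for k,v in s.items()})
for n in("side","top"):
    c=optics.capture(n);cv2.imwrite(f"pics/{n}0.png",c["image"]);np.savez(f"{n}0.npz",**c)
    print(n,c["fx"],c["cx"],c["cy"],np.round(c["R"],3).tolist(),np.round(-c["R"].T@c["t"],3), (c["depth"]>0).mean())
E
```

```text
{'time_s': np.float64(0.0), 'joints': array([ 8.1539e+01,  2.0594e+01,  6.3400e-01, -2.1000e-02, -7.0137e+01,
       -1.6505e+01]), 'qd': array([-0.055, -0.003, -0.077,  0.079,  0.018, -0.062]), 'joint_torque': array([-0.0000e+00, -5.8272e+01,  2.9306e+01,  6.9970e+00,  7.0000e-03,
       -0.0000e+00]), 'tcp_pos': array([0.285, 0.611, 0.245]), 'eef_rot': array([ 1.79901e+02, -9.00000e-03, -2.49730e+01]), 'contact_force': array([ 0.381, -0.102, -0.171]), 'moment': array([-0.012,  0.012, -0.058]), 'gripper_width': np.float64(0.087)}
side 472.28712362858465 324.79381708582247 242.94555071498175 [[0.934, 0.357, 0.007], [0.21, -0.533, -0.82], [-0.289, 0.767, -0.573]] [ 0.858 -0.668  0.602] 0.99603515625
top 525.3816221848248 320.58962294111365 232.70057466139997 [[0.017, -1.0, -0.004], [-0.995, -0.017, -0.101], [0.101, 0.006, -0.995]] [0.474 0.013 0.967] 0.9959765625
```

View pics/side0.png

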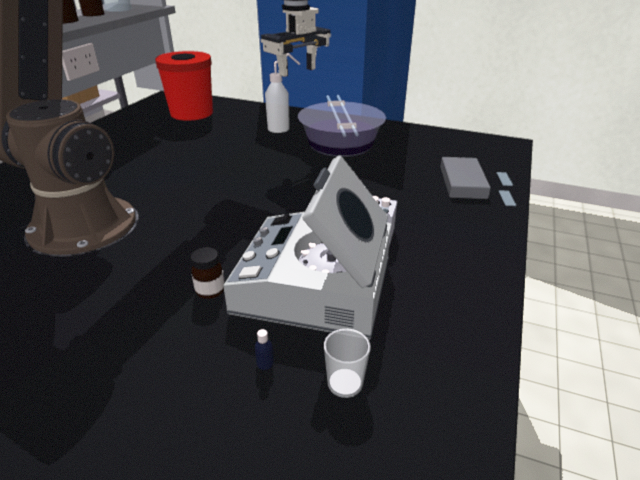

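View pics/top0.png

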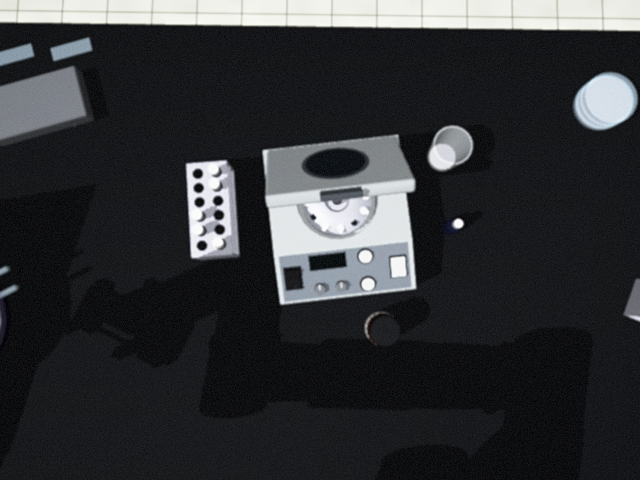

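The side view shows the open lid at (345,220) and the panel at (262,248). The top view shows the rocker at (292,278), the spin key at (398,266), the round keys at (365,256) and (368,284), the lid tab at (342,193) and the jar at (382,329), just in front of the machine.

```bash
cat > h.py <<'E'
import numpy as np, cv2
def px(c,u,v,z=None):
    d=np.array([(u-c["cx"])/c["fx"],(v-c["cy"])/c["fy"],1.0])
    R=c["R"];o=-R.T@c["t"];w=R.T@d
    if z is None:
        V,U=int(round(v)),int(round(u)); return o+w*np.median(c["depth"][V-1:V+2,U-1:U+2])
    return o+w*(z-o[2])/w[2]
def proj(c,X):
    p=c["R"]@X+c["t"]; return np.array([c["fx"]*p[0]/p[2]+c["cx"],c["fy"]*p[1]/p[2]+c["cy"]])
E
python3 - <<'E'
from h import *
c=dict(np.load("top0.npz"));im=c["image"]
g=cv2.cvtColor(im,cv2.COLOR_BGR2GRAY)
def blobs(m,x0,y0,x1,y1,tag):
    n,l,s,ce=cv2.connectedComponentsWithStats(m[y0:y1,x0:x1].astype(np.uint8))
    for i in range(1,n):
        if s[i,4]>40:
            u,v=ce[i]+[x0,y0];print(tag,s[i,4],(s[i,:4]+[x0,y0,0,0]).tolist(),np.round([u,v],1),"depth",np.round(px(c,u,v),4))
blobs(g>225,355,245,412,295,"key")
blobs(g<60,280,245,350,295,"dark")
blobs(g<80,315,180,370,202,"tab")
for n,u,v in[("fl",283,301),("fr",413,286),("panelTopL",281,247),("panelTopR",408,241),("lidfrontL",270,199),("lidfrontR",410,186),("lidrearL",268,155),("lidrearR",396,141),("lidmid",337,185),("rackR",232,200)]: print(n,g[v,u],np.round(px(c,u,v),4))
cv2.imwrite("pics/crop1.png",cv2.resize(im[125:345,230:450],None,fx=2.7,fy=2.7,interpolation=cv2.INTER_CUBIC))
E
```

```text
key 57 [409, 245, 3, 31] [410.4 256.5] depth [ 0.5261 -0.1322  0.0907]
key 111 [359, 251, 13, 11] [365.  256.1] depth [ 0.5251 -0.0557  0.1   ]
key 255 [391, 257, 15, 20] [397.9 266.4] depth [ 0.5091 -0.111   0.0941]
key 107 [362, 279, 12, 11] [367.6 284. ] depth [ 0.4794 -0.0616  0.0875]
dark 492 [309, 253, 37, 17] [327.1 261. ] depth [0.516  0.0066 0.0949]
dark 358 [284, 267, 19, 23] [292.8 277.8] depth [0.4874 0.063  0.0923]
tab 148 [321, 188, 41, 8] [340.8 191.3] depth [ 0.6066 -0.0097  0.2433]
fl 230 [0.4484 0.0796 0.0755]
fr 238 [ 0.4774 -0.1391  0.0754]
panelTopL 230 [0.5377 0.0834 0.0995]
panelTopR 228 [ 0.5513 -0.1267  0.0998]
lidfrontL 225 [0.5953 0.0896 0.2355]
lidfrontR 219 [ 0.6178 -0.1081  0.2322]
lidrearL 144 [0.6832 0.105  0.1375]
lidrearR 123 [ 0.7092 -0.1009  0.139 ]
lidmid 130 [ 0.6173 -0.0046  0.2334]
rackR 152 [0.6301 0.1837 0.0064]
```

View pics/crop1.png

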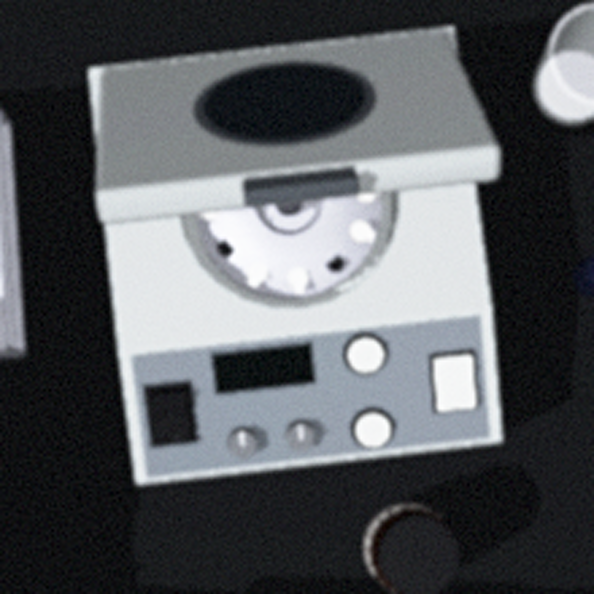

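The crop confirms the panel layout: rocker at left, knobs and display, two round keys, and the rectangular key at (454,382). The machine is yawed about 7°.

```bash
cat >> h.py <<'E'
yaw=np.radians(7.0); A=np.array([[np.cos(yaw),-np.sin(yaw),0],[np.sin(yaw),np.cos(yaw),0],[0,0,1]])
E
python3 - <<'E'
from h import *
c=dict(np.load("top0.npz"))
# lid face plane
P=np.array([px(c,u,v) for v in range(160,184,2) for u in list(range(275,300,3))+list(range(375,400,3))])
m=P.mean(0);n=np.linalg.svd(P-m)[2][2];n*=np.sign(n[2])
print("lid n",n,"yaw",np.degrees(np.arctan2(n[1],n[0])),"theta",np.arctan2(np.hypot(*n[:2]),n[2]),"res",np.std((P-m)@n))
# panel plane
Q=np.array([px(c,u,v) for v in range(252,290,3) for u in (379,382,385)]+[px(c,u,v) for v in range(275,292,3) for u in (306,308,310)])
mq=Q.mean(0);nq=np.linalg.svd(Q-mq)[2][2];nq*=np.sign(nq[2])
print("panel n",nq,"yaw",np.degrees(np.arctan2(-nq[1],-nq[0])),"tilt",np.arcsin(np.hypot(*nq[:2])),"res",np.std((Q-mq)@nq))
k=px(c,397.9,266.4);ro=px(c,292.8,277.8)
print("heights above plane key,rocker",(k-mq)@nq,(ro-mq)@nq)
d=ro-k;print("yaw kr",np.degrees(np.arctan2(-d[0],d[1])),np.linalg.norm(d[:2]))
M=(k+ro)/2;xm=-.130+((M[2]-.007*np.cos(.3))-.075)/np.tan(.3)-.007*np.sin(.3)
O=M-A@[-.091,0,0];O[2]=0;print("O",O,"xm from height",xm)
for nm,p in(("key",k),("rock",ro),("m",m),("tab",px(c,340.8,191.3))):print(nm,A.T@(p-O))
y=A.T@(m-O);t=np.arctan2(np.hypot(*n[:2]),n[2]);print("hinge xm",y[0]-(.016-(y[2]-.108)*np.cos(t))/np.sin(t))
print("jar",px(c,382,329),"nearest row")
E
```

```text
lid n [0.75799883 0.10141859 0.64432294] yaw 7.620790216571755 theta 0.8706587066418836 res 0.0005087034472295847
panel n [-0.29135857 -0.03737908  0.95588335] yaw 7.310676303373301 tilt 0.2981439123555782 res 0.0006875563217986349
heights above plane key,rocker 0.00636850039322011 0.004530685521624843
yaw kr 7.157001107179041 0.1753306037551142
O [ 0.58859919 -0.01282973  0.        ] xm from height -0.09481988301343106
key [-0.09075978 -0.08766497  0.09409881]
rock [-0.09124022  0.08766497  0.09232069]
m [0.05692174 0.00225887 0.20129837]
tab [0.018184   0.00087072 0.24326621]
hinge xm 0.11460605576606041
jar [ 0.40554367 -0.08621382  0.08449638] nearest row
```

Request:
step_arm([
  {"tz": 20,"claw": -1},
  {"tz": 20,"tx": 10,"ty": -40,"az": 4,"claw": -1},
  {"tx": 10,"ty": -45,"az": 4,"claw": -1},
  {"tx": 10,"ty": -45,"az": 4,"claw": -1},
  {"tx": 10,"ty": -45,"az": 4,"claw": -1},
  {"tx": 10,"ty": -45,"az": 4,"claw": -1},
  {"tx": 10,"ty": -45,"az": 4,"claw": -1},
  {"tx": 10,"ty": -45,"az": 4,"claw": -1},
  {"tx": 10,"ty": -45,"az": 4,"claw": -1},
  {"tx": 10,"ty": -45,"claw": -1},
  {"tx": 10,"ty": -45,"claw": -1},
  {"claw": -1},
], newtons=20)

```text
$.increments[0]: bad value
```

Request:
step_arm([
  {"tx": 0,"ty": 0,"tz": 20,"ax": 0,"ay": 0,"az": 0,"claw": -1},
  {"tx": 10,"ty": -40,"tz": 20,"ax": 0,"ay": 0,"az": 4,"claw": -1},
  {"tx": 10,"ty": -45,"tz": 0,"ax": 0,"ay": 0,"az": 4,"claw": -1},
  {"tx": 10,"ty": -45,"tz": 0,"ax": 0,"ay": 0,"az": 4,"claw": -1},
  {"tx": 10,"ty": -45,"tz": 0,"ax": 0,"ay": 0,"az": 4,"claw": -1},
  {"tx": 10,"ty": -45,"tz": 0,"ax": 0,"ay": 0,"az": 4,"claw": -1},
  {"tx": 10,"ty": -45,"tz": 0,"ax": 0,"ay": 0,"az": 4,"claw": -1},
  {"tx": 10,"ty": -45,"tz": 0,"ax": 0,"ay": 0,"az": 4,"claw": -1},
  {"tx": 10,"ty": -45,"tz": 0,"ax": 0,"ay": 0,"az": 4,"claw": -1},
  {"tx": 10,"ty": -45,"tz": 0,"ax": 0,"ay": 0,"az": 0,"claw": -1},
  {"tx": 10,"ty": -45,"tz": 0,"ax": 0,"ay": 0,"az": 0,"claw": -1},
  {"tx": 0,"ty": 0,"tz": 0,"ax": 0,"ay": 0,"az": 0,"claw": -1},
], newtons=20)

```text
time_s: 1.3
tcp_pos: [0.3848, 0.1627, 0.2856]
eef_rot: [180.0, 0.0, 6.8]
contact_force: [0.4, -0.1, -0.0]
gripper_width: 0.0018
```

```bash
sed -i 's/radians(7.0)/radians(7.2)/' h.py
cat >> h.py <<'E'
n=A@[-np.sin(.3),0,np.cos(.3)];u=A@[np.cos(.3),0,np.sin(.3)]
k=np.array([.5091,-.1110,.0941]);ro=np.array([.4874,.0630,.0923])
E
python3 - <<'E'
from h import *
from plant import r
p=r.get_state()["tcp_pos"]
print("n",n,"u",u)
print("rocker hover tcp d(mm)",1e3*(ro+.012*u+(.020+.019)*n-p))
E
```

```text
n [-0.29318994 -0.0370385   0.95533649] u [0.94780338 0.11973541 0.29552021]
rocker hover tcp d(mm) [ 102.51830569  -99.66192249 -152.52348847]
```

Request:
step_arm([
  {"tx": 14,"ty": -25,"tz": 0,"ax": 0.54,"ay": -4.26,"az": 0.1,"claw": -1},
  {"tx": 14,"ty": -25,"tz": 0,"ax": 0.54,"ay": -4.26,"az": 0.1,"claw": -1},
  {"tx": 14,"ty": -25,"tz": -20,"ax": 0.54,"ay": -4.26,"az": 0.1,"claw": -1},
  {"tx": 14,"ty": -25,"tz": -20,"ax": 0.54,"ay": -4.26,"az": 0.1,"claw": -1},
  {"tx": 14,"ty": 0,"tz": -30,"ax": 0,"ay": 0,"az": 0,"claw": -1},
  {"tx": 16,"ty": 0,"tz": -30,"ax": 0,"ay": 0,"az": 0,"claw": -1},
  {"tx": 16,"ty": 0,"tz": -30,"ax": 0,"ay": 0,"az": 0,"claw": -1},
  {"tx": 0,"ty": 0,"tz": -22,"ax": 0,"ay": 0,"az": 0,"claw": -1},
  {"tx": 0,"ty": 0,"tz": 0,"ax": 0,"ay": 0,"az": 0,"claw": -1},
])

```text
time_s: 2.2
tcp_pos: [0.4851, 0.0654, 0.1302]
eef_rot: [179.8, -16.8, 7.4]
contact_force: [-0.8, -1.4, -0.1]
gripper_width: 0.0002
```

Run:
```python
from h import *
from plant import r,optics
s=r.get_state();p=s["tcp_pos"];print(p,s["eef_rot"],s["contact_force"])
print("left",1e3*(ro+.012*u+(.020+.019)*n-p))
c=optics.capture("top");w=optics.capture("wrist")
print(w["fx"],w["cx"],w["cy"])
a=cv2.resize(c["image"][125:345,230:450],(400,400),interpolation=cv2.INTER_CUBIC)
s2=optics.capture("side")
b=cv2.resize(s2["image"][170:320,200:350],(400,400),interpolation=cv2.INTER_CUBIC)
cv2.imwrite("pics/a2.png",np.vstack([np.hstack([b,cv2.resize(w["image"],(400,300))[0:300].copy() if 0 else cv2.resize(w["image"],(400,400))])]))
```

```text
[0.48509301 0.0653882  0.13015945] [179.81771213 -16.81110155   7.42440429] [-0.76350735 -1.40995553 -0.08058077]
left [ 2.24622692 -2.39587937  2.94491208]
371.64829954431775 320.2982450705665 244.36188959056358
```

View pics/a2.png

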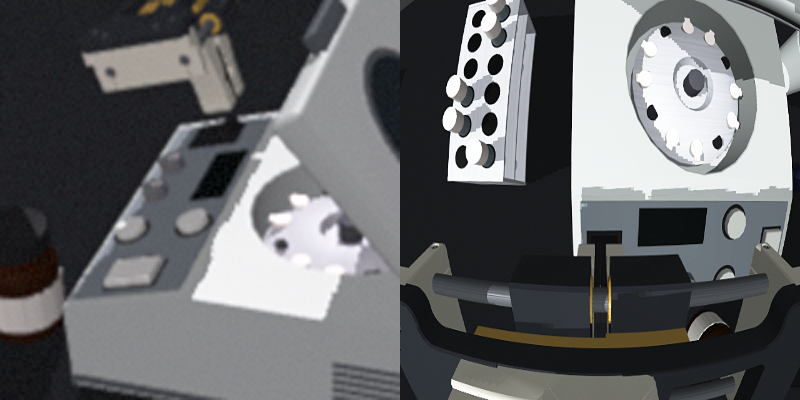

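Left: the closed tips are above the rocker at the far end of the panel. Right: the wrist view shows them centred on the dark rocker at about (600,240). I'll correct the offset and descend.

Request:
step_arm([
  {"tx": 2,"ty": -2.4,"tz": 3,"ax": 0,"ay": -0.4,"az": 0,"claw": -1},
  {"tx": 1.8,"ty": 0.2,"tz": -5.7,"ax": 0,"ay": 0,"az": 0,"claw": -1},
  {"tx": 1.8,"ty": 0.2,"tz": -5.7,"ax": 0,"ay": 0,"az": 0,"claw": -1},
  {"tx": 0,"ty": 0,"tz": 0,"ax": 0,"ay": 0,"az": 0,"claw": -1},
  {"tx": 0,"ty": 0,"tz": 0,"ax": 0,"ay": 0,"az": 0,"claw": -1},
])

```text
time_s: 2.85
tcp_pos: [0.4924, 0.0647, 0.1249]
eef_rot: [179.9, -17.5, 7.5]
contact_force: [0.5, -1.8, -0.2]
gripper_width: 0.0003
```

Request:
step_arm([
  {"tx": 0.6,"ty": 0.1,"tz": -1.9,"ax": 0,"ay": 0,"az": 0,"claw": -1},
  {"tx": 0.3,"ty": 0,"tz": -1,"ax": 0,"ay": 0,"az": 0,"claw": -1},
  {"tx": 0.3,"ty": 0,"tz": -1,"ax": 0,"ay": 0,"az": 0,"claw": -1},
  {"tx": 0,"ty": 0,"tz": 0,"ax": 0,"ay": 0,"az": 0,"claw": -1},
])

```text
time_s: 3.25
tcp_pos: [0.4937, 0.0649, 0.1211]
eef_rot: [179.9, -17.6, 7.5]
contact_force: [0.2, 0.5, 0.0]
gripper_width: 0.0004
```

Request:
step_arm([
  {"tx": 0.3,"ty": -1,"tz": -1,"ax": 0,"ay": 0,"az": 0,"claw": -1},
  {"tx": 0.3,"ty": 0,"tz": -1,"ax": 0,"ay": 0,"az": 0,"claw": -1},
  {"tx": 0,"ty": 0,"tz": 0,"ax": 0,"ay": 0,"az": 0,"claw": -1},
])

```text
time_s: 3.55
tcp_pos: [0.4948, 0.0643, 0.1196]
eef_rot: [180.0, -17.6, 7.5]
contact_force: [-0.0, 0.6, 3.2]
gripper_width: 0.0007
```

Request:
step_arm([
  {"tx": 0.3,"ty": 0,"tz": -1,"ax": 0,"ay": 0,"az": 0,"claw": -1},
  {"tx": 0.3,"ty": 0,"tz": -1,"ax": 0,"ay": 0,"az": 0,"claw": -1},
  {"tx": 0,"ty": 0,"tz": 0,"ax": 0,"ay": 0,"az": 0,"claw": -1},
])

```text
time_s: 3.85
tcp_pos: [0.4954, 0.0643, 0.1175]
eef_rot: [180.0, -17.6, 7.5]
contact_force: [1.1, 0.9, 4.0]
gripper_width: 0.0004
```

Request:
step_arm([
  {"tx": 0.3,"ty": 0,"tz": -1,"ax": 0,"ay": 0,"az": 0,"claw": -1},
  {"tx": 0,"ty": 0,"tz": 0,"ax": 0,"ay": 0,"az": 0,"claw": -1},
])

```text
time_s: 4.05
tcp_pos: [0.4957, 0.0643, 0.1168]
eef_rot: [180.0, -17.6, 7.5]
contact_force: [-1.4, 1.2, 9.3]
gripper_width: 0.0005
```

Request:
step_arm([
  {"tx": 0.2,"ty": 0,"tz": -0.7,"ax": 0,"ay": 0,"az": 0,"claw": -1},
  {"tx": 0,"ty": 0,"tz": 0,"ax": 0,"ay": 0,"az": 0,"claw": -1},
  {"tx": 0,"ty": 0,"tz": 0,"ax": 0,"ay": 0,"az": 0,"claw": -1},
])

```text
time_s: 4.35
tcp_pos: [0.4958, 0.0643, 0.1166]
eef_rot: [180.0, -17.7, 7.5]
contact_force: [-10.0, 2.6, 17.9]
gripper_width: 0.0011
```

Request:
step_arm([
  {"tx": -3,"ty": 0,"tz": 10,"ax": 0,"ay": 0,"az": 0,"claw": -1},
  {"tx": -6,"ty": 0,"tz": 20,"ax": 0,"ay": 0,"az": 0,"claw": -1},
  {"tx": -15,"ty": 0,"tz": 40,"ax": -0.54,"ay": 4.3,"az": -0.1,"claw": -1},
  {"tx": -15,"ty": 0,"tz": 45,"ax": -0.54,"ay": 4.3,"az": -0.1,"claw": -1},
  {"tx": -5,"ty": 0,"tz": 45,"ax": -0.54,"ay": 4.3,"az": -0.1,"claw": -1},
  {"tx": 0,"ty": 0,"tz": 40,"ax": -0.54,"ay": 4.4,"az": -0.1,"claw": -1},
  {"tx": 0,"ty": 0,"tz": 0,"ax": 0,"ay": 0,"az": 0,"claw": -1},
])

```text
time_s: 5.05
tcp_pos: [0.4572, 0.0638, 0.3154]
eef_rot: [179.9, -1.0, 7.0]
contact_force: [0.1, -0.4, -0.6]
gripper_width: 0.0003
```

Run:
```python
from h import *
from plant import r,optics
s=r.get_state();p=s["tcp_pos"];print(p,s["eef_rot"],s["contact_force"])
im=[]
c=optics.capture("side")
a=cv2.resize(c["image"][205:255,240:315],(600,400),interpolation=cv2.INTER_CUBIC);cv2.imwrite("pics/a3.png",a)
n0=np.load("side0.npz")["image"][205:255,240:315]
cv2.imwrite("pics/a3.png",np.hstack([cv2.resize(n0,(400,300),interpolation=cv2.INTER_CUBIC),cv2.resize(c["image"][205:255,240:315],(400,300),interpolation=cv2.INTER_CUBIC)]))
# lid-contact target: corner at 147 mm along lid, 16 out; tip corner = tcp+(-9.5 along xm, -19 z)
th=.871;O=np.array([.5886,-.0128,0]);xh=.1146
f=lambda t,l=.147,w=.016:np.array([xh-l*np.cos(t)+w*np.sin(t)+.0095,0,.108+l*np.sin(t)+w*np.cos(t)+.019])
for t in [.871,.8,.7,.6,.5,.4,.3,.2,.1,0]: print(t,np.round(O+A@f(t),4))
```

```text
[0.45715428 0.06378248 0.31542248] [179.87821549  -0.96393908   6.95122248] [ 0.05049151 -0.36135406 -0.64199135]
0.871 [ 0.6299 -0.0076  0.2498]
0.8 [ 0.6215 -0.0086  0.2436]
0.7 [ 0.6104 -0.01    0.2339]
0.6 [ 0.6003 -0.0113  0.2232]
0.5 [ 0.5913 -0.0125  0.2115]
0.4 [ 0.5836 -0.0134  0.199 ]
0.3 [ 0.5771 -0.0143  0.1857]
0.2 [ 0.5719 -0.0149  0.1719]
0.1 [ 0.5682 -0.0154  0.1576]
0 [ 0.5659 -0.0157  0.143 ]
```

View pics/a3.png

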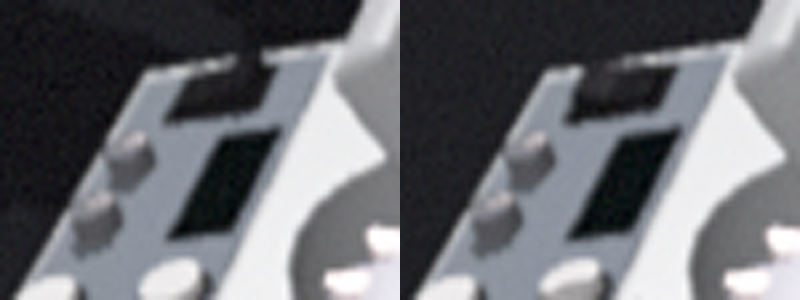

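The before/after pair shows the rocker flipped: its upper end at (640,75) is now low and its lower end at (590,85) raised. Now the lid, hooking the tips behind the outer face near its front edge.

Request:
step_arm([
  {"tx": 38,"ty": -14,"tz": 0,"ax": 0,"ay": 0.8,"az": 0.2,"claw": -1},
  {"tx": 38,"ty": -14,"tz": 0,"ax": 0,"ay": 0,"az": 0,"claw": -1},
  {"tx": 38,"ty": -14,"tz": 0,"ax": 0,"ay": 0,"az": 0,"claw": -1},
  {"tx": 38,"ty": -15,"tz": 0,"ax": 0,"ay": 0,"az": 0,"claw": -1},
  {"tx": 38,"ty": -15,"tz": 0,"ax": 0,"ay": 0,"az": 0,"claw": -1},
  {"tx": 0,"ty": 0,"tz": -22,"ax": 0,"ay": 0,"az": 0,"claw": -1},
  {"tx": 0,"ty": 0,"tz": -22,"ax": 0,"ay": 0,"az": 0,"claw": -1},
  {"tx": 0,"ty": 0,"tz": 0,"ax": 0,"ay": 0,"az": 0,"claw": -1},
  {"tx": 0,"ty": 0,"tz": 0,"ax": 0,"ay": 0,"az": 0,"claw": -1},
])

```text
time_s: 6.0
tcp_pos: [0.6435, -0.0094, 0.2654]
eef_rot: [179.9, 0.2, 7.2]
contact_force: [0.1, -0.2, 0.4]
gripper_width: 0.0006
```

Request:
step_arm([
  {"tx": -6,"ty": 0,"tz": -7,"ax": 0,"ay": 0,"az": 0,"claw": -1},
  {"tx": -5,"ty": 0,"tz": -6,"ax": 0,"ay": 0,"az": 0,"claw": -1},
  {"tx": -2,"ty": 0,"tz": -2,"ax": 0,"ay": 0,"az": 0,"claw": -1},
  {"tx": 0,"ty": 0,"tz": 0,"ax": 0,"ay": 0,"az": 0,"claw": -1},
])

```text
time_s: 6.4
tcp_pos: [0.6309, -0.0089, 0.2518]
eef_rot: [179.9, 0.0, 7.2]
contact_force: [-0.7, 0.1, -0.4]
gripper_width: 0.0003
```

Request:
step_arm([
  {"tx": -2,"ty": 0,"tz": -1.5,"ax": 0,"ay": 0,"az": 0,"claw": -1},
  {"tx": -2,"ty": 0,"tz": -1.5,"ax": 0,"ay": 0,"az": 0,"claw": -1},
  {"tx": -2,"ty": 0,"tz": -1.5,"ax": 0,"ay": 0,"az": 0,"claw": -1},
  {"tx": 0,"ty": 0,"tz": 0,"ax": 0,"ay": 0,"az": 0,"claw": -1},
])

```text
time_s: 6.8
tcp_pos: [0.6255, -0.0092, 0.2473]
eef_rot: [179.9, -0.0, 7.2]
contact_force: [0.9, -1.0, 1.4]
gripper_width: 0.0006
```

Request:
step_arm([
  {"tx": -4,"ty": -0.5,"tz": -3.7,"ax": 0,"ay": 0,"az": 0,"claw": -1},
  {"tx": -5.5,"ty": -0.7,"tz": -4.9,"ax": 0,"ay": 0,"az": 0,"claw": -1},
  {"tx": -5.5,"ty": -0.7,"tz": -4.8,"ax": 0,"ay": 0,"az": 0,"claw": -1},
  {"tx": -5,"ty": -0.6,"tz": -5.3,"ax": 0,"ay": 0,"az": 0,"claw": -1},
  {"tx": -5,"ty": -0.6,"tz": -5.4,"ax": 0,"ay": 0,"az": 0,"claw": -1},
  {"tx": -4.5,"ty": -0.6,"tz": -5.8,"ax": 0,"ay": 0,"az": 0,"claw": -1},
  {"tx": -4.5,"ty": -0.6,"tz": -5.9,"ax": 0,"ay": 0,"az": 0,"claw": -1},
  {"tx": 0,"ty": 0,"tz": 0,"ax": 0,"ay": 0,"az": 0,"claw": -1},
])

```text
time_s: 7.6
tcp_pos: [0.5902, -0.0134, 0.21]
eef_rot: [179.9, 0.1, 7.1]
contact_force: [0.9, -0.3, -0.7]
gripper_width: 0.0008
```

```bash
cat >> h.py <<'E'
def lid(c):
    O=np.array([.5886,-.0128,0]);K=np.linalg.inv([[c["fx"],0,c["cx"]],[0,c["fy"],c["cy"]],[0,0,1]])
    v,uu=np.mgrid[0:480:2,0:640:2];d=c["depth"][::2,::2]
    X=((np.stack([uu,v,np.ones_like(v)],-1)@K.T)*d[...,None]-c["t"])@c["R"]
    Y=(X-O)@A;Y=Y.reshape(-1,3)
    s=(np.abs(np.abs(Y[:,1])-.080)<.02)&(Y[:,0]>0)&(Y[:,0]<.10)&(Y[:,2]>.11)&(Y[:,2]<.26)
    t=np.arctan2(Y[s,2]-.108,.1146-Y[s,0]); rr=np.hypot(Y[s,2]-.108,.1146-Y[s,0])
    k=rr>.03
    return np.median(t[k]-np.arcsin(.016/rr[k])),k.sum()
E
python3 - <<'E'
from h import *
from plant import optics
print("before",lid(dict(np.load("top0.npz"))),"now",lid(optics.capture("top")))
E
```

```text
before (np.float64(0.8673964945774334), np.int64(655)) now (np.float64(0.48670002385110456), np.int64(18))
```

The lid follows (0.87 to about 0.49), so I continue along the arc.

Request:
step_arm([
  {"tx": -4,"ty": -0.5,"tz": -6.5,"ax": 0,"ay": 0,"az": 0,"claw": -1},
  {"tx": -3.8,"ty": -0.5,"tz": -6.5,"ax": 0,"ay": 0,"az": 0,"claw": -1},
  {"tx": -3.3,"ty": -0.4,"tz": -6.6,"ax": 0,"ay": 0,"az": 0,"claw": -1},
  {"tx": -3.2,"ty": -0.4,"tz": -6.7,"ax": 0,"ay": 0,"az": 0,"claw": -1},
  {"tx": -2.6,"ty": -0.3,"tz": -6.9,"ax": 0,"ay": 0,"az": 0,"claw": -1},
  {"tx": -2.6,"ty": -0.3,"tz": -6.9,"ax": 0,"ay": 0,"az": 0,"claw": -1},
  {"tx": -2,"ty": -0.2,"tz": -7.1,"ax": 0,"ay": 0,"az": 0,"claw": -1},
  {"tx": -1.7,"ty": -0.2,"tz": -7.1,"ax": 0,"ay": 0,"az": 0,"claw": -1},
  {"tx": -1,"ty": -0.2,"tz": -6,"ax": 0,"ay": 0,"az": 0,"claw": -1},
  {"tx": 0,"ty": 0,"tz": 0,"ax": 0,"ay": 0,"az": 0,"claw": -1},
])

```text
time_s: 8.65
tcp_pos: [0.5663, -0.0165, 0.1497]
eef_rot: [179.9, 0.2, 7.1]
contact_force: [-0.2, 0.1, -0.7]
gripper_width: 0.0003
```

Request:
step_arm([
  {"tx": 0,"ty": 0,"tz": -2,"ax": 0,"ay": 0,"az": 0,"claw": -1},
  {"tx": 0,"ty": 0,"tz": -2,"ax": 0,"ay": 0,"az": 0,"claw": -1},
  {"tx": 0,"ty": 0,"tz": -1,"ax": 0,"ay": 0,"az": 0,"claw": -1},
  {"tx": 0,"ty": 0,"tz": 0,"ax": 0,"ay": 0,"az": 0,"claw": -1},
])

```text
time_s: 9.05
tcp_pos: [0.5671, -0.0164, 0.1458]
eef_rot: [179.9, 0.0, 7.2]
contact_force: [0.3, -0.4, -0.8]
gripper_width: 0.0002
```

Request:
step_arm([
  {"tx": 0,"ty": 0,"tz": -1,"ax": 0,"ay": 0,"az": 0,"claw": -1},
  {"tx": 0,"ty": 0,"tz": -1,"ax": 0,"ay": 0,"az": 0,"claw": -1},
  {"tx": 0,"ty": 0,"tz": 0,"ax": 0,"ay": 0,"az": 0,"claw": -1},
])

```text
time_s: 9.35
tcp_pos: [0.5672, -0.0163, 0.1438]
eef_rot: [179.9, 0.0, 7.2]
contact_force: [0.0, 0.3, 0.5]
gripper_width: 0.0004
```

Request:
step_arm([
  {"tx": 0,"ty": 0,"tz": -0.7,"ax": 0,"ay": 0,"az": 0,"claw": -1},
  {"tx": 0,"ty": 0,"tz": -0.7,"ax": 0,"ay": 0,"az": 0,"claw": -1},
  {"tx": 0,"ty": 0,"tz": 0,"ax": 0,"ay": 0,"az": 0,"claw": -1},
])

```text
time_s: 9.65
tcp_pos: [0.5673, -0.0163, 0.1433]
eef_rot: [179.9, 0.0, 7.2]
contact_force: [-2.8, 1.2, 7.2]
gripper_width: 0.0003
```

Request:
step_arm([
  {"tx": 0,"ty": 0,"tz": -0.7,"ax": 0,"ay": 0,"az": 0,"claw": -1},
  {"tx": 0,"ty": 0,"tz": 0,"ax": 0,"ay": 0,"az": 0,"claw": -1},
  {"tx": 0,"ty": 0,"tz": 0,"ax": 0,"ay": 0,"az": 0,"claw": -1},
])

```text
time_s: 9.95
tcp_pos: [0.5673, -0.0164, 0.1432]
eef_rot: [179.9, -0.0, 7.2]
contact_force: [-5.3, 0.2, 11.0]
gripper_width: 0.0001
```

Request:
step_arm([
  {"tx": 0,"ty": 0,"tz": 20,"ax": 0,"ay": 0,"az": 0,"claw": -1},
  {"tx": -20,"ty": 0,"tz": 40,"ax": 0,"ay": 0,"az": 0,"claw": -1},
  {"tx": -40,"ty": 0,"tz": 20,"ax": 0.54,"ay": -4.26,"az": 0,"claw": -1},
  {"tx": -40,"ty": 0,"tz": 20,"ax": 0.54,"ay": -4.26,"az": 0,"claw": -1},
  {"tx": -40,"ty": 0,"tz": 0,"ax": 0.54,"ay": -4.26,"az": 0,"claw": -1},
  {"tx": -40,"ty": 0,"tz": 0,"ax": 0.54,"ay": -4.26,"az": 0,"claw": -1},
  {"tx": 0,"ty": 0,"tz": 0,"ax": 0,"ay": 0,"az": 0,"claw": -1},
  {"tx": 0,"ty": 0,"tz": 0,"ax": 0,"ay": 0,"az": 0,"claw": -1},
])

```text
time_s: 10.75
tcp_pos: [0.3856, -0.0164, 0.2435]
eef_rot: [-179.9, -17.6, 7.3]
contact_force: [0.9, 0.0, 0.9]
gripper_width: 0.0008
```

Run:
```python
from h import *
from plant import optics,r
c=optics.capture("top");s=optics.capture("side");print("lid",lid(c))
cv2.imwrite("pics/a4.png",np.hstack([cv2.resize(c["image"][125:345,230:450],(400,400)),cv2.resize(s["image"][170:320,200:350],(400,400),interpolation=cv2.INTER_CUBIC)]))
p=r.get_state()["tcp_pos"];print(p,r.get_state()["eef_rot"],"key hover d",1e3*(k-.002*u+(.020+.019)*n-p))
```

```text
lid (np.float64(-0.0032453509587049845), np.int64(663))
[ 0.38803734 -0.01567891  0.2429914 ] [179.98858159 -17.27779903   7.18347405] key hover d [ 107.7326463   -97.00506306 -112.22431868]
```

View pics/a4.png

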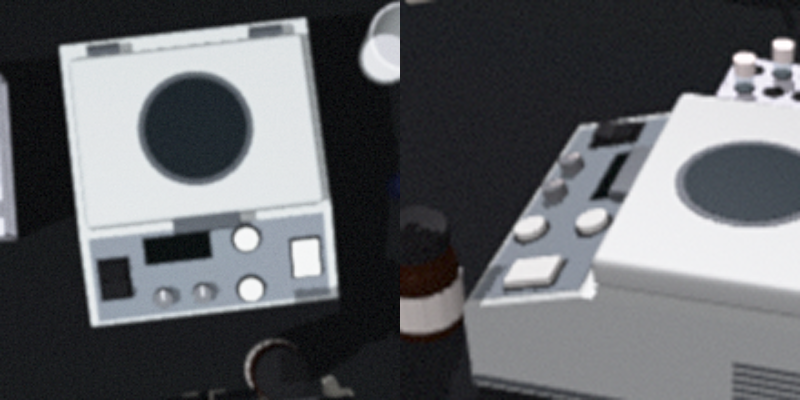

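The lid reads −0.003 rad, so it is shut. Both views show it level with the rocker on, and the key clear at (306,257) in the left panel. Now the key.

Request:
step_arm([
  {"tx": 20,"ty": -32,"tz": 0,"ax": 0,"ay": 0,"az": 0,"claw": -1},
  {"tx": 25,"ty": -32,"tz": 0,"ax": 0,"ay": 0,"az": 0,"claw": -1},
  {"tx": 30,"ty": -33,"tz": 0,"ax": 0,"ay": 0,"az": 0,"claw": -1},
  {"tx": 20,"ty": 0,"tz": -30,"ax": 0,"ay": 0,"az": 0,"claw": -1},
  {"tx": 8,"ty": 0,"tz": -35,"ax": 0,"ay": 0,"az": 0,"claw": -1},
  {"tx": 5,"ty": 0,"tz": -30,"ax": 0,"ay": 0,"az": 0,"claw": -1},
  {"tx": 0,"ty": 0,"tz": -17,"ax": 0,"ay": 0,"az": 0,"claw": -1},
  {"tx": 0,"ty": 0,"tz": 0,"ax": 0,"ay": 0,"az": 0,"claw": -1},
  {"tx": 0,"ty": 0,"tz": 0,"ax": 0,"ay": 0,"az": 0,"claw": -1},
])

```text
time_s: 11.75
tcp_pos: [0.4961, -0.114, 0.1283]
eef_rot: [179.9, -16.9, 7.1]
contact_force: [0.0, 0.6, 1.1]
gripper_width: 0.0003
```

Run:
```python
from h import *
from plant import r
s=r.get_state();p=s["tcp_pos"];print(p,s["eef_rot"],s["contact_force"],"left",1e3*(k-.002*u+(.020+.019)*n-p))
```

```text
[ 0.4960713  -0.11396628  0.12833863] [179.89491243 -16.90998608   7.10343751] [0.01831598 0.59572099 1.10903442] left [-0.30131614  1.28230752  2.42845758]
```

Request:
step_arm([
  {"tx": 1.5,"ty": 1.2,"tz": -4.8,"ax": 0,"ay": -0.2,"az": 0,"claw": -1},
  {"tx": 1.5,"ty": 0.2,"tz": -4.8,"ax": 0,"ay": 0,"az": 0,"claw": -1},
  {"tx": 1.2,"ty": 0.1,"tz": -3.8,"ax": 0,"ay": 0,"az": 0,"claw": -1},
  {"tx": 0,"ty": 0,"tz": 0,"ax": 0,"ay": 0,"az": 0,"claw": -1},
])

```text
time_s: 12.15
tcp_pos: [0.4994, -0.1117, 0.1163]
eef_rot: [179.9, -17.3, 7.2]
contact_force: [-0.0, -0.4, 0.2]
gripper_width: 0.0008
```

Request:
step_arm([
  {"tx": 0.6,"ty": 0.1,"tz": -1.9,"ax": 0,"ay": 0,"az": 0,"claw": -1},
  {"tx": 0.6,"ty": 0.1,"tz": -1.9,"ax": 0,"ay": 0,"az": 0,"claw": -1},
  {"tx": 0,"ty": 0,"tz": 0,"ax": 0,"ay": 0,"az": 0,"claw": -1},
])

```text
time_s: 12.45
tcp_pos: [0.5006, -0.1116, 0.1126]
eef_rot: [179.9, -17.3, 7.2]
contact_force: [-0.4, 0.5, 0.5]
gripper_width: 0.0003
```

Request:
step_arm([
  {"tx": 0.6,"ty": 0.1,"tz": -1.9,"ax": 0,"ay": 0,"az": 0,"claw": -1},
  {"tx": 0.3,"ty": 0,"tz": -1,"ax": 0,"ay": 0,"az": 0,"claw": -1},
  {"tx": 0,"ty": 0,"tz": 0,"ax": 0,"ay": 0,"az": 0,"claw": -1},
])

```text
time_s: 12.75
tcp_pos: [0.5016, -0.1115, 0.1098]
eef_rot: [179.9, -17.4, 7.2]
contact_force: [-0.3, 0.5, 2.5]
gripper_width: 0.0005
```

Request:
step_arm([
  {"tx": 0.6,"ty": 0.1,"tz": -1.9,"ax": 0,"ay": 0,"az": 0,"claw": -1},
  {"tx": 0.3,"ty": 0,"tz": -1,"ax": 0,"ay": 0,"az": 0,"claw": -1},
  {"tx": 0,"ty": 0,"tz": 0,"ax": 0,"ay": 0,"az": 0,"claw": -1},
])

```text
time_s: 13.05
tcp_pos: [0.5024, -0.1114, 0.1072]
eef_rot: [179.9, -17.4, 7.2]
contact_force: [-5.3, 1.6, 9.5]
gripper_width: 0.0007
```

Request:
step_arm([
  {"tx": 0.3,"ty": 0,"tz": -1,"ax": 0,"ay": 0,"az": 0,"claw": -1},
  {"tx": 0,"ty": 0,"tz": 0,"ax": 0,"ay": 0,"az": 0,"claw": -1},
  {"tx": 0,"ty": 0,"tz": 0,"ax": 0,"ay": 0,"az": 0,"claw": -1},
])

```text
time_s: 13.35
tcp_pos: [0.5026, -0.1115, 0.1069]
eef_rot: [179.9, -17.4, 7.2]
contact_force: [-12.7, 3.6, 21.2]
gripper_width: 0.0006
```

The key is bottomed. I'll ease the force slightly and hold for about 3.6 s.

Request:
step_arm([
  {"tx": -0.2,"ty": 0,"tz": 0.5,"ax": 0,"ay": 0,"az": 0,"claw": -1},
  {"tx": 0,"ty": 0,"tz": 0,"ax": 0,"ay": 0,"az": 0,"claw": -1},
  {"tx": 0,"ty": 0,"tz": 0,"ax": 0,"ay": 0,"az": 0,"claw": -1},
  {"tx": 0,"ty": 0,"tz": 0,"ax": 0,"ay": 0,"az": 0,"claw": -1},
  {"tx": 0,"ty": 0,"tz": 0,"ax": 0,"ay": 0,"az": 0,"claw": -1},
  {"tx": 0,"ty": 0,"tz": 0,"ax": 0,"ay": 0,"az": 0,"claw": -1},
  {"tx": 0,"ty": 0,"tz": 0,"ax": 0,"ay": 0,"az": 0,"claw": -1},
  {"tx": 0,"ty": 0,"tz": 0,"ax": 0,"ay": 0,"az": 0,"claw": -1},
  {"tx": 0,"ty": 0,"tz": 0,"ax": 0,"ay": 0,"az": 0,"claw": -1},
  {"tx": 0,"ty": 0,"tz": 0,"ax": 0,"ay": 0,"az": 0,"claw": -1},
  {"tx": 0,"ty": 0,"tz": 0,"ax": 0,"ay": 0,"az": 0,"claw": -1},
  {"tx": 0,"ty": 0,"tz": 0,"ax": 0,"ay": 0,"az": 0,"claw": -1},
])

```text
time_s: 14.55
tcp_pos: [0.5025, -0.1114, 0.1071]
eef_rot: [179.9, -17.4, 7.2]
contact_force: [-8.5, 3.1, 15.0]
gripper_width: 0.0006
```

Request:
step_arm([
  {"tx": 0,"ty": 0,"tz": 0,"ax": 0,"ay": 0,"az": 0,"claw": -1},
  {"tx": 0,"ty": 0,"tz": 0,"ax": 0,"ay": 0,"az": 0,"claw": -1},
  {"tx": 0,"ty": 0,"tz": 0,"ax": 0,"ay": 0,"az": 0,"claw": -1},
  {"tx": 0,"ty": 0,"tz": 0,"ax": 0,"ay": 0,"az": 0,"claw": -1},
  {"tx": 0,"ty": 0,"tz": 0,"ax": 0,"ay": 0,"az": 0,"claw": -1},
  {"tx": 0,"ty": 0,"tz": 0,"ax": 0,"ay": 0,"az": 0,"claw": -1},
  {"tx": 0,"ty": 0,"tz": 0,"ax": 0,"ay": 0,"az": 0,"claw": -1},
  {"tx": 0,"ty": 0,"tz": 0,"ax": 0,"ay": 0,"az": 0,"claw": -1},
  {"tx": 0,"ty": 0,"tz": 0,"ax": 0,"ay": 0,"az": 0,"claw": -1},
  {"tx": 0,"ty": 0,"tz": 0,"ax": 0,"ay": 0,"az": 0,"claw": -1},
  {"tx": 0,"ty": 0,"tz": 0,"ax": 0,"ay": 0,"az": 0,"claw": -1},
  {"tx": 0,"ty": 0,"tz": 0,"ax": 0,"ay": 0,"az": 0,"claw": -1},
])

```text
time_s: 15.75
tcp_pos: [0.5026, -0.1114, 0.1071]
eef_rot: [179.9, -17.4, 7.2]
contact_force: [-8.2, 1.9, 15.2]
gripper_width: 0.0006
```

Request:
step_arm([
  {"tx": 0,"ty": 0,"tz": 0,"ax": 0,"ay": 0,"az": 0,"claw": -1},
  {"tx": 0,"ty": 0,"tz": 0,"ax": 0,"ay": 0,"az": 0,"claw": -1},
  {"tx": 0,"ty": 0,"tz": 0,"ax": 0,"ay": 0,"az": 0,"claw": -1},
  {"tx": 0,"ty": 0,"tz": 0,"ax": 0,"ay": 0,"az": 0,"claw": -1},
  {"tx": 0,"ty": 0,"tz": 0,"ax": 0,"ay": 0,"az": 0,"claw": -1},
  {"tx": 0,"ty": 0,"tz": 0,"ax": 0,"ay": 0,"az": 0,"claw": -1},
  {"tx": 0,"ty": 0,"tz": 0,"ax": 0,"ay": 0,"az": 0,"claw": -1},
  {"tx": 0,"ty": 0,"tz": 0,"ax": 0,"ay": 0,"az": 0,"claw": -1},
  {"tx": 0,"ty": 0,"tz": 0,"ax": 0,"ay": 0,"az": 0,"claw": -1},
  {"tx": 0,"ty": 0,"tz": 0,"ax": 0,"ay": 0,"az": 0,"claw": -1},
  {"tx": 0,"ty": 0,"tz": 0,"ax": 0,"ay": 0,"az": 0,"claw": -1},
  {"tx": 0,"ty": 0,"tz": 0,"ax": 0,"ay": 0,"az": 0,"claw": -1},
])

```text
time_s: 16.95
tcp_pos: [0.5025, -0.1114, 0.1071]
eef_rot: [179.9, -17.4, 7.2]
contact_force: [-8.8, 2.4, 15.8]
gripper_width: 0.0007
```

Request:
step_arm([
  {"tx": -2,"ty": 0,"tz": 6,"ax": 0,"ay": 0,"az": 0,"claw": -1},
  {"tx": -5,"ty": 0,"tz": 16,"ax": 0,"ay": 0,"az": 0,"claw": -1},
  {"tx": -15,"ty": 0,"tz": 40,"ax": 0,"ay": 0,"az": 0,"claw": -1},
  {"tx": -20,"ty": 0,"tz": 40,"ax": 0,"ay": 0,"az": 0,"claw": -1},
  {"tx": -40,"ty": 0,"tz": 20,"ax": 0,"ay": 0,"az": 0,"claw": -1},
  {"tx": -20,"ty": 0,"tz": 10,"ax": 0,"ay": 0,"az": 0,"claw": -1},
  {"tx": 0,"ty": 0,"tz": 0,"ax": 0,"ay": 0,"az": 0,"claw": -1},
  {"tx": 0,"ty": 0,"tz": 0,"ax": 0,"ay": 0,"az": 0,"claw": -1},
])

```text
time_s: 17.75
tcp_pos: [0.4006, -0.1113, 0.2388]
eef_rot: [179.9, -17.5, 7.2]
contact_force: [1.0, -0.4, -0.0]
gripper_width: 0.0006
```

Run:
```python
from h import *
from plant import optics,r
c=optics.capture("top");s=optics.capture("side");print("lid",lid(c));o=dict(np.load("top0.npz"))
st=r.get_state();print(st["time_s"],st["tcp_pos"],st["contact_force"])
print("key h now/before",px(c,397.9,266.4),px(o,397.9,266.4), "rounds",px(c,365,256)[2],px(c,367.6,284)[2])
cv2.imwrite("pics/a5.png",np.hstack([cv2.resize(c["image"][110:360,160:500],(400,300)),cv2.resize(s["image"][150:420,170:410],(400,450),interpolation=cv2.INTER_CUBIC)[:300]]))
cv2.imwrite("pics/a5.png",np.hstack([cv2.resize(c["image"],(400,300)),cv2.resize(s["image"],(400,300))]))
```

```text
lid (np.float64(-0.0025479624466415995), np.int64(661))
17.85 [ 0.4008466  -0.11140618  0.23789959] [ 0.77762198 -0.82636041  0.19051105]
key h now/before [ 0.50917207 -0.11080396  0.09478777] [ 0.50919959 -0.1109021   0.09409881] rounds 0.10068057721401158 0.08787206301299011
```

View pics/a5.png

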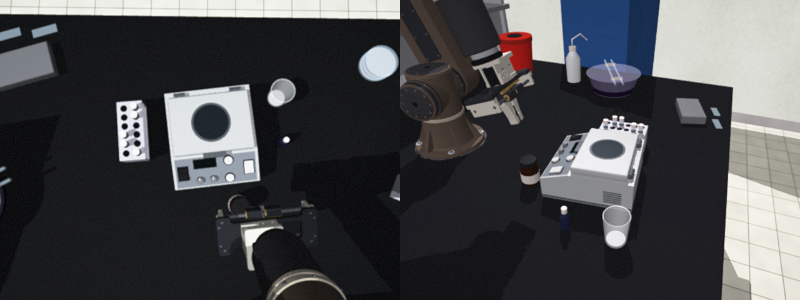

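The lid is shut and the key is back up. The rack, jar, bottle and beaker are where they started, and the arm is clear, so I'm handing in.

```bash
python3 -c "
from plant import r
print(r.close_job())"
```

```text
the job is handed in; nothing more can be done
None
```

I ran the short spin in the order asked, with the fingertips closed throughout, and handed the job in at about 18 s of the 64 s allowed.

- **Rocker:** I pressed the raised upper half down until it bottomed, with about 18 N vertical on the last reading. The before/after picture shows it flipped to on.
- **Lid:** I pushed it shut along its arc. The last measured angle was −0.003 rad, which is shut within measurement error.
- **Short-spin key:** I held it against its stop at about 15 N for roughly 3.6 s, then released it. Its top is back at its starting height to within 1 mm.

At the last check the two round keys stood at their original height. By eye in the last pictures, the rack, bottle, jar and beaker had not moved. The arm was clear of everything. No checks failed or disagreed, but the rocker angle was judged from the picture only, not measured.

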